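Shut the wooden box and press it against the sprung pad for fastening

ROBOT

A 6-joint arm with a two-finger parallel gripper is mounted at the origin on a cart in front of the work surface, level with it; the furniture and walls round the work are solid. World frame = base frame: x ahead of the robot, y to its left, z up, the work surface at z = 0. Lengths are in m, angles in rad, forces in N, time in s.
With the tool pointing down it reaches from about 0.35 to 0.8 m from the base axis. Payload 7.3 kg.
Tool frame: the origin (TCP) lies at the very end of the fingers, on their centre line; the grasp point (between the pads) lies 19 mm behind it; z points along the fingers, y is the line along which they close (so a half turn about z gives the same grasp; the last joint's range is limited). The gripper opens to 85 mm and grips with 20 to 120 N. Pads are 22 mm wide; open, the fingers measure 114 mm over their backs; the gripper's body (76 mm by 85 mm) begins 54 mm behind the grasp point. The pads swing forward as they close: fully open they stand 13 mm farther back than shut.
Start: joints at [-1.406, 0.342, 1.524, -0, 1.275, -0.146], TCP at [0.161, -0.5, 0.207] pointing down, gripper open.
Joint ranges: [-2.53, 2.53], [-0.77, 2.02], [0.04, 2.7], [-1, 4.14], [0.28, 2.66], [-3.11, 3.11]. Speed limits (rad/s): [2.57, 2.57, 3.14, 3.14, 3.14, 3.14].

INTERFACE

Orientations are given as a unit quaternion [x, y, z, w].
In Python, from workcell import ctrl gives the robot as it stands.
- The arm moves only by the shell command python3 -m crank 'ROWS'. ROWS is JSON, a list that holds one entry, the list of rows, each a list of 7 numbers: the shift along the world's x, y, z as a fraction of full scale, then the turn, a rotation vector about the world's x, y, z as a fraction of full scale, then the finger opening in mm, from 0 to 85.4. In form: [[[dx, dy, dz, wx, wy, wz, hand], ...]]. A call has 1 to 20 rows; each row shifts and turns the commanded pose from where the row before left it; what a row does not reach is not made up. Full scale, the value 1, is 150 mm for a shift and pi rad for a turn. A row lasts 1/10 s, in which the tool goes at most 50 mm and 8.59 degrees, less where a joint would pass 70% of its speed; a pose out of reach is approached as far as the arm can. A call with a number of a shift or a turn outside -1 to 1 is refused whole. A call with a gripper value outside its range is refused whole. The fingers move at their own pace and stop on an object; the grip force is fixed at half the most. Time passes only in rows, so rows that do not move let the fingers close. It gives the time, the measured TCP pose, the force, the opening and the grip force at its end, in the units of the state.
- ctrl.get_obs(): the state, without advancing time (a new reading comes with each control period).
- ctrl.grab_frame(name): name is "side" or "top" or "wrist"; returns a dict with "color" (384x512x3 uint8, red, green, blue), "fx", "fy", "cx", "cy" (pixels), "R" (3x3) and "t" (3): a world point X has camera coordinates R X + t. Camera axes: x right, y down, z forward; pixel columns grow to the right and rows downward; lengths in m; the calibration is good to about 2 mm. The wrist camera is an equidistant fisheye: a pixel r from the principal point sees the ray r / f radians off the axis. A picture is of the moment at which its call begins. There is no depth.
- ctrl.close_job(): hands the job in; it is judged then, once.
The state is a dict: "t": time; "joints": joint angles; "qvel": joint speeds; "joint_torque": joint torques, N m; "ee_pos": TCP position; "ee_rot": TCP orientation; "contact_force": force on the tool from outside, world axes, zero at the start; "ft_torque": the same for the moment, N m; "gripper_width": opening from 0.0 (shut) to 1.0 (fully open); "gripper_force": force on a finger pad.
Only numpy, scipy, OpenCV 4.12 (cv2) and the standard library are available. Lean on these libraries where they do the work, as an engineer would, in place of code of your own. Each camera call takes 0.05 s, during which the arm holds its last target. There are 200 camera calls.

TASK

Shut the lid of the open wooden box that stands in front of the holding fixture. Then slide the shut box along the worktop, back first, squarely and roughly centred against the fixture's sprung pad, and push until the pad's face is level with the two steel pins beside it (a steady push of about 10 N; do not ram the pad to its end). Finish while still holding the box pressed there, so that I can drive the hanger screws into its back, and do not tip the box or disturb the other things on the worktop.

Things in the scene. Friction and masses are not known exactly. Their poses are not given: they have to be found in the camera images.
- fixture: light-wood fixture fixed to the worktop, 214 mm wide (y), 100 mm high; origin on the worktop. Own +x is the direction the box is pushed; the pad is on its -x side; y runs across the pad. Two upright 8 mm steel pins, 98 mm high, stand at y = +-98 mm, front edges at x = +7.5 mm. The base begins at x = +22 mm (+7 mm under the pins), clear of the box's path; back board at x = 52 to 70 mm
- pad_face (a point): centre of the front face of the sprung plywood pad (170 mm wide, 14 mm thick, from 4 to 78 mm above the worktop); the point is 41 mm above the worktop and moves with the pad; unpressed it is at x = -5 mm in the fixture's frame
- pin_line (a point): fixed point on the line between the front edges of the two gauge pins, at x = +7.5 mm in the fixture's frame, 41 mm above the worktop: the pad face belongs here when the box is held
- press_pad (a joint): how far the pad is pressed back, m: 0 free, 0.0125 level with the pins, 0.024 at its hard end. Spring of 800 N/m without preload: about 10 N when level with the pins
- salt_box: plain maple box with hinged lid, loose, about 0.5 kg, body 120 x 120 mm, 82 mm high, 93 mm with the lid shut; origin at the centre of its underside. Hinge along its back (+x; back wall face at x = +63 mm), front wall face at x = -57 mm. It starts with its back towards the pad, 90 to 150 mm away, up to 0.1 rad out of square and up to 12 mm off centre
- box_front (a point): centre of the outer face of the box's front wall, 40 mm above the worktop: where it can be pushed. The shut lid overhangs this wall by 8 mm, from 83 to 93 mm height
- box_back (a point): centre of the outer face of the box's back wall, 40 mm above the worktop
- salt_box_lid (a joint): lid angle, rad: 0 shut, 1.57 upright, 1.75 leaning back fully open (it starts near that). Hinge axis along the box's y at x = +62, z = 86 mm; the lid is a 10 mm panel, 124 mm wide, reaching 127 mm from the hinge; the open lid's top is about 212 mm above the worktop. Pushed from behind past upright to about 1 rad it falls shut
- honey_jar: bystander: honey jar, 71 mm wide, 110 mm high; origin under its centre
- garlic: bystander: garlic bulb, 56 mm; origin under its centre
- mug: bystander: white mug, 82 mm wide, 91 mm high; origin under its centre
- salt_shaker: bystander: small shaker, 44 mm wide, 90 mm high; origin under its centre
- screwdriver: bystander: screwdriver with black handle lying behind the fixture; origin under its middle
Things that resemble listed ones, but are neither listed nor needed, are in the scene too. What is shaped like the salt_box but green is not meant.

How it is judged:
By the outcome, as a careful person would: the job done as asked, in the order asked, and still so for the second after the job is handed in, while the arm keeps its last pose, push and grip.
It also fails if it takes over 51 s, if anything falls off the work surface, if the arm or the gripper's body presses on something with over 40 N, if the wrist force passes 120 N, or if a joint passes its speed limit or range.

## Working session

There is one attempt and no reset: what is moved stays moved. The work goes in short steps, Python scripts to look and compute and a shell command to move; the robot and the scene stay as the last step left them, time stands still between calls to the robot, and variables do not carry over. Pictures are saved under pics/ and viewed, at most 10 in all, crops included, and the job is handed in when it is done.

```bash
mkdir -p pics
python3 - <<'E'
from workcell import ctrl
import cv2,numpy as np
for n in("top","side"):
    f=ctrl.grab_frame(n); c=f["color"]
    cv2.imwrite(f"pics/{n}0.png",cv2.resize(c[:,:,::-1],(800,600)) )
    cv2.imwrite(f"{n}_raw.png",c[:,:,::-1]); np.savez(f"{n}.npz",**f)
    print(n,f["fx"],f["cx"],f["cy"],f["R"].round(3).tolist(),f["t"].round(3), (-f["R"].T@f["t"]).round(3))
o=ctrl.get_obs(); print(o)
E
```

```text
top 437.2857848201044 261.91626742154745 189.16846426996656 [[-0.151, -0.989, -0.002], [-0.922, 0.141, -0.36], [0.356, -0.052, -0.933]] [0.092 0.547 1.458] [-0.     0.09   1.558]
side 476.36715241504106 256.78930658856706 185.07335990653024 [[-0.327, -0.945, 0.017], [-0.722, 0.238, -0.65], [0.61, -0.225, -0.76]] [0.194 0.47  1.237] [-0.352  0.35   1.242]
{'t': 0.1, 'joints': array([-1.40602877e+00,  3.42640097e-01,  1.52491300e+00, -3.96392460e-05,
        1.27543199e+00, -1.46002571e-01]), 'qvel': array([ 5.78768443e-05,  6.19101395e-04, -2.76947604e-03,  1.16495690e-03,
        2.56334498e-03,  2.27730995e-04]), 'joint_torque': array([ 1.83019631e-03, -4.34447658e+01, -2.46490824e+01, -1.68629335e-04,
        4.71439838e-03,  7.87504462e-08]), 'ee_pos': array([ 0.16048233, -0.49945203,  0.20660518]), 'ee_rot': array([ 9.87950877e-01,  1.54766209e-01, -2.54886612e-05, -6.96009130e-04]), 'contact_force': array([ 0.196501  , -0.20770438,  0.01861815]), 'ft_torque': array([ 0.04456514, -0.02088369, -0.01818751]), 'gripper_force': 0.0, 'gripper_width': 0.9984751020870416}
```

View pics/top0.png

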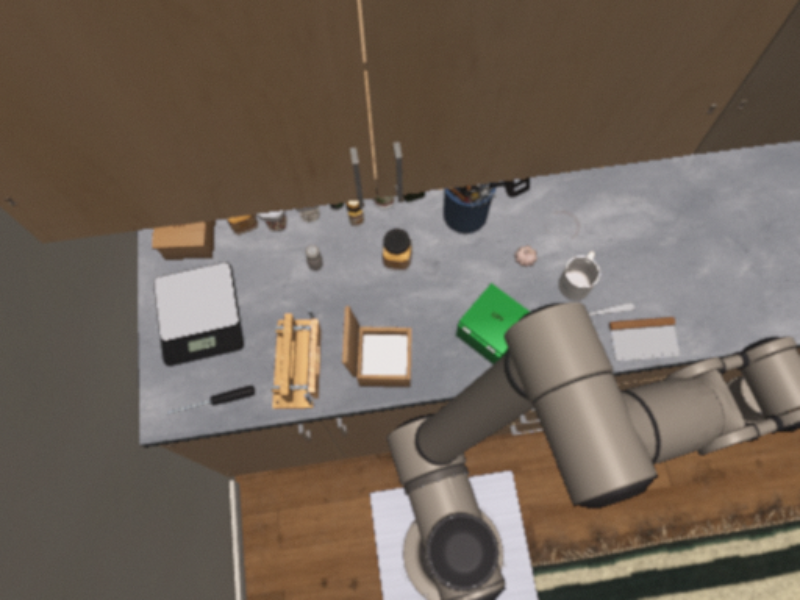

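View pics/side0.png

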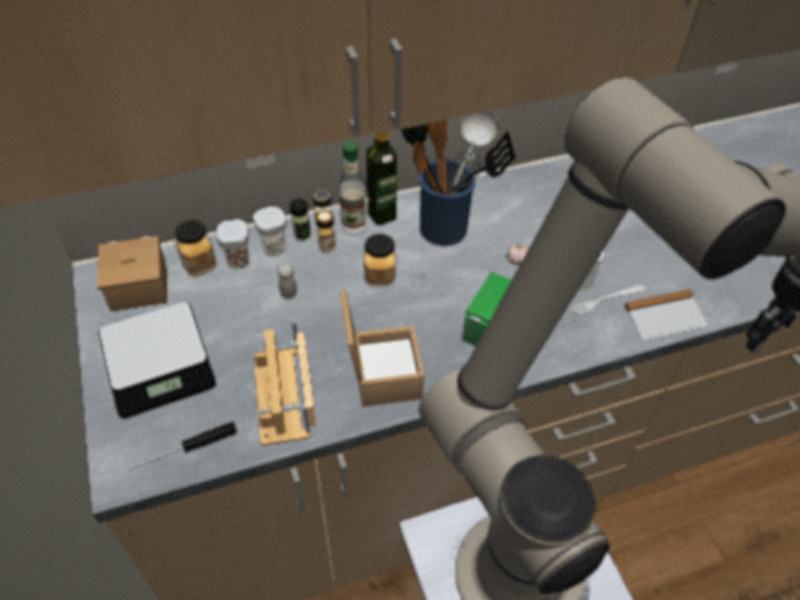

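Top view: the box is at about (385,355) with its lid standing on the left (350,340). The fixture is left of that at (297,360), so the push direction is about +y. The green decoy is at (490,320). Next I'll enlarge both views to pick corners.

```bash
cat > h.py <<'E'
import numpy as np,cv2
def ray(f,u,v):
    K=np.array([[f["fx"],0,f["cx"]],[0,f["fy"],f["cy"]],[0,0,1.]])
    d=f["R"].T@np.linalg.solve(K,[u,v,1.]); return -f["R"].T@f["t"],d
def plane(f,u,v,z):
    c,d=ray(f,u,v); return (c+d*(z-c[2])/d[2])
def proj(f,X):
    p=f["R"]@np.asarray(X)+f["t"]; return p[0]/p[2]*f["fx"]+f["cx"],p[1]/p[2]*f["fy"]+f["cy"]
def two(f,a,g,b):
    c,d=ray(f,*a); e,h=ray(g,*b); s=np.linalg.lstsq(np.c_[d,-h],e-c,rcond=None)[0]
    p,q=c+s[0]*d,e+s[1]*h; return (p+q)/2,np.linalg.norm(p-q)
E
python3 - <<'E'
import cv2,numpy as np
a=cv2.imread("top_raw.png")[190:270,165:275]; b=cv2.imread("side_raw.png")[180:290,155:280]
a=cv2.resize(a,None,fx=7,fy=7,interpolation=cv2.INTER_CUBIC);cv2.imwrite("pics/topc.png",a)
b=cv2.resize(b,None,fx=5.4,fy=5.4,interpolation=cv2.INTER_CUBIC);cv2.imwrite("pics/sidec.png",b);print(a.shape,b.shape)
E
```

```text
(560, 770, 3) (594, 675, 3)
```

View pics/topc.png

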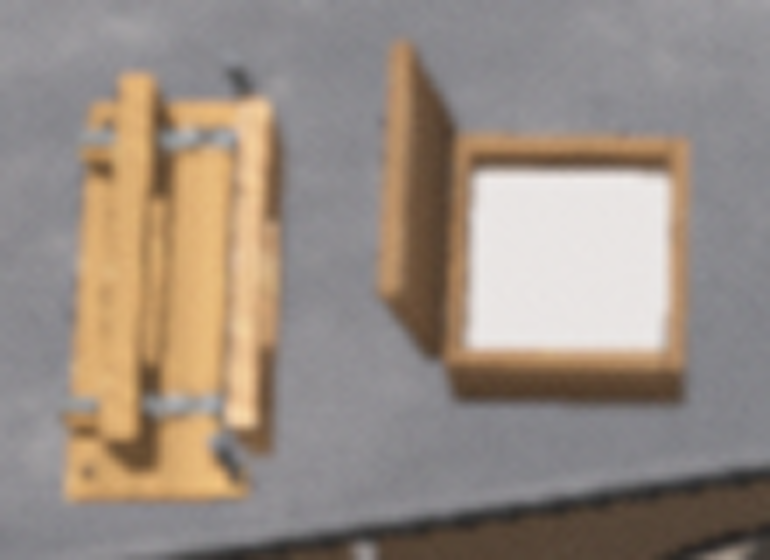

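View pics/sidec.png

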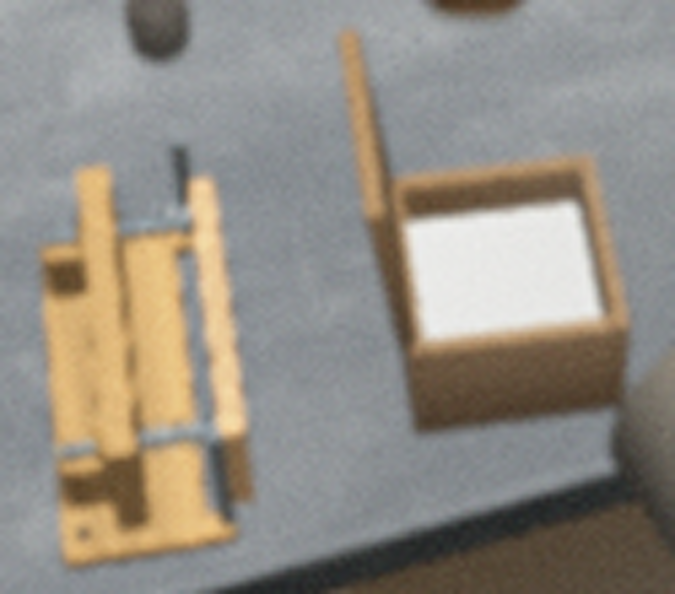

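Both crops show clear corners. In the top crop the box rim is (455,137), (690,137), (685,358), (447,358), and the pad's top front edge runs (272,100)–(255,428). In the side crop the rim is (393,180), (592,158), (625,325), (415,350), and the pad edge runs (213,178)–(245,437).

Run:
```python
from h import *
T=dict(np.load("top.npz"));S=dict(np.load("side.npz"))
t=lambda x,y:(165+(x+.5)/7-.5,190+(y+.5)/7-.5)
s=lambda x,y:(155+(x+.5)/5.4-.5,180+(y+.5)/5.4-.5)
P={"rim_back_far":((455,137),(393,180),.082),"rim_front_far":((690,137),(592,158),.082),"rim_front_near":((685,358),(625,325),.082),"rim_back_near":((447,358),(415,350),.082),
"pad_front_far":((272,100),(213,178),.078),"pad_front_near":((255,428),(245,437),.078),"pad_back_far":((240,100),(190,178),.078),"pad_back_near":((228,425),(218,437),.078),
"board_back_far":((120,73),(78,168),.1),"board_back_near":((103,440),(108,460),.1),"board_front_far":((155,73),(110,168),.1),"board_front_near":((140,440),(138,456),.1),
"lid_top_far":((403,42),(348,32),.21),"lid_top_near":((385,295),(375,215),.21),"pin_far":((236,72),(180,150),.098),"base_far_back":((92,103),(45,248),None),"base_near_back":((67,498),(70,562),None),"base_near_front":((247,493),(232,535),None)}
for k,(a,b,z) in P.items():
    X,e=two(T,t(*a),S,s(*b)); print(k,X.round(4),"gap",round(e,4), *( [plane(T,*t(*a),z)[:2].round(4),plane(S,*s(*b),z)[:2].round(4)] if z else []))
```

```text
rim_back_far [0.503  0.1299 0.0828] gap 0.0057 [0.5048 0.1324] [0.5018 0.1274]
rim_front_far [0.4899 0.013  0.0708] gap 0.0021 [0.4867 0.0144] [0.4812 0.0154]
rim_front_near [0.3766 0.0336 0.0688] gap 0.0006 [0.3734 0.0343] [0.3682 0.0369]
rim_back_near [0.3914 0.1497 0.079 ] gap 0.0024 [0.3912 0.1506] [0.3887 0.1493]
pad_front_far [0.5415 0.2227 0.0739] gap 0.0007 [0.5402 0.2226] [0.5382 0.2228]
pad_front_near [0.3733 0.2487 0.0696] gap 0.0014 [0.3715 0.2485] [0.3677 0.2489]
pad_back_far [0.5404 0.2369 0.0817] gap 0.0033 [0.5426 0.2388] [0.5423 0.2352]
pad_back_near [0.3766 0.262  0.0711] gap 0.0006 [0.375  0.2615] [0.3721 0.2623]
board_back_far [0.5618 0.2954 0.0884] gap 0.003 [0.5582 0.2952] [0.5517 0.2946]
board_back_near [0.3752 0.321  0.0818] gap 0.0028 [0.3713 0.3194] [0.363  0.3203]
board_front_far [0.5613 0.2783 0.0822] gap 0.0037 [0.5555 0.2776] [0.5461 0.2778]
board_front_near [0.3738 0.3046 0.0787] gap 0.0004 [0.3685 0.3017] [0.3605 0.3053]
lid_top_far [0.5121 0.1463 0.2066] gap 0.002 [0.5113 0.147 ] [0.5086 0.1461]
lid_top_near [0.3895 0.1682 0.2113] gap 0.003 [0.3907 0.1696] [0.3895 0.1667]
pin_far [0.5525 0.2375 0.0924] gap 0.0008 [0.5506 0.2373] [0.5478 0.2377]
base_far_back [ 5.804e-01  3.232e-01 -1.000e-04] gap 0.0053
base_near_back [0.3664 0.3527 0.0084] gap 0.0039
base_near_front [0.3579 0.2644 0.0007] gap 0.0003
```

Two-view heights and sizes agree with the data given:

| Item | Measured |
|---|---|
| Push direction | about (0.139, 0.990) |
| Pad centre | (0.4555, 0.2355) |
| Box centre | (0.4385, 0.082) |
| Gap to pad | about 94 mm |
| Box out of square | about 0.02 rad |
| Box off centre | about 4 mm |

I'll take the tool over and behind the lid.

```bash
python3 -m crank '[[[0.24,0.17,0.08,0,0,0.0445,85],[0.24,0.17,0.08,0,0,0.0445,85],[0.24,0.17,0.08,0,0,0.0445,85],[0.24,0.17,0.08,0,0,0.0445,85],[0.24,0.17,0.08,0,0,0.0445,85],[0.24,0.17,0.08,0,0,0.0445,85],[0.24,0.17,0.08,0,0,0.0445,85],[0.24,0.17,0.08,0,0,0.0445,85],[0,0,0,0,0,0,85]]]'
```

```text
t: 1.0
ee_pos: [0.4524, -0.2928, 0.3043]
ee_rot: [0.752, 0.659, 0.001, 0.001]
contact_force: [-0.3, -1.0, -0.1]
gripper_width: 0.996
gripper_force: 0.0
```

```bash
python3 -m crank '[[[0,0.29,0,0,0,0,85],[0,0.29,0,0,0,0,85],[0,0.29,0,0,0,0,85],[0,0.29,0,0,0,0,85],[0,0.29,0,0,0,0,85],[0,0.29,0,0,0,0,85],[0,0.29,0,0,0,0,85],[0,0.29,0,0,0,0,85],[0,0.29,0,0,0,0,85],[0,0.29,0,0,0,0,85],[0,0.29,0,0,0,0,85],[0,0.29,0,0,0,0,85],[0,0,0,0,0,0,85]]]'
python3 -m crank '[[[0,0,-0.2,0,0,0,85],[0,0,-0.2,0,0,0,85],[0,0,-0.2,0,0,0,85],[0,0,-0.2,0,0,0,85],[0,0,-0.16,0,0,0,85],[0,0,0,0,0,0,85]]]'
```

```text
t: 2.3
ee_pos: [0.4477, 0.2298, 0.3022]
ee_rot: [0.754, 0.657, -0.0, -0.001]
contact_force: [0.5, -0.2, -1.0]
gripper_width: 0.996
gripper_force: 0.0
t: 2.9
ee_pos: [0.4464, 0.2243, 0.156]
ee_rot: [0.756, 0.655, -0.004, -0.001]
contact_force: [0.4, -1.0, 0.1]
gripper_width: 0.994
gripper_force: 0.0
```

```bash
python3 -m crank '[[[-0.01,-0.067,0,0,0,0,85],[-0.01,-0.067,0,0,0,0,85],[-0.01,-0.067,0,0,0,0,85],[-0.01,-0.067,0,0,0,0,85],[-0.01,-0.067,0,0,0,0,85],[-0.01,-0.067,0,0,0,0,85],[-0.01,-0.067,0,0,0,0,85],[-0.01,-0.067,0,0,0,0,85],[-0.01,-0.067,0,0,0,0,85],[-0.01,-0.067,0,0,0,0,85]]]'
python3 -m crank '[[[-0.01,-0.067,0,0,0,0,85],[-0.01,-0.067,0,0,0,0,85],[-0.01,-0.067,0,0,0,0,85],[-0.01,-0.067,0,0,0,0,85],[-0.01,-0.067,0,0,0,0,85],[0,0,0,0,0,0,85],[0,0,0,0,0,0,85],[0,0,0,0,0,0,85]]]'
python3 - <<'E'
from workcell import ctrl
import cv2,numpy as np
for n in("top","side"):
    f=ctrl.grab_frame(n);np.savez(f"{n}1.npz",**f); c=f["color"][170:290,155:290] if n=="side" else f["color"][170:280,165:300]
    cv2.imwrite(f"{n}_c1.png",cv2.resize(c[:,:,::-1],(400,int(400*c.shape[0]/c.shape[1]))))
a,b=cv2.imread("top_c1.png"),cv2.imread("side_c1.png");h=min(len(a),len(b));cv2.imwrite("pics/lid1.png",np.hstack([a[:h],b[:h]]))
E
```

```text
t: 3.9
ee_pos: [0.4335, 0.1248, 0.1592]
ee_rot: [0.755, 0.655, 0.0, 0.0]
contact_force: [0.1, 0.6, 0.4]
gripper_width: 0.995
gripper_force: 0.3
t: 4.7
ee_pos: [0.4261, 0.0756, 0.1592]
ee_rot: [0.755, 0.655, 0.0, 0.0]
contact_force: [-0.3, -1.0, -0.3]
gripper_width: 0.996
gripper_force: 0.0
```

View pics/lid1.png

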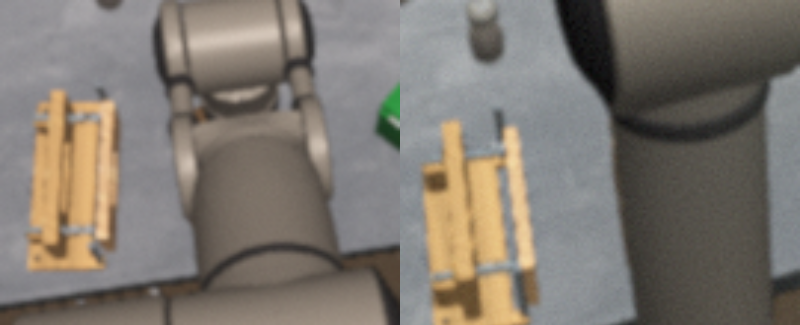

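The arm hides the box in both views. I'll clear to the front side and look again.

```bash
python3 -m crank '[[[0,0,0.27,0,0,0,85],[0,-0.2,0.27,0,0,0,85],[0,-0.27,0,0,0,0,85],[0,-0.27,0,0,0,0,85],[0,-0.27,0,0,0,0,85],[0,-0.27,0,0,0,0,85],[0,0,0,0,0,0,85]]]'
python3 - <<'E'
from workcell import ctrl
from h import *
im=[]
for n in("top","side","wrist"):
    f=ctrl.grab_frame(n);np.savez(f"{n}2.npz",**f); c=f["color"][170:280,165:300] if n=="top" else f["color"]
    if n=="side": c=f["color"][170:290,155:290]
    im.append(cv2.resize(c[:,:,::-1],(390,int(390*c.shape[0]/c.shape[1])),interpolation=cv2.INTER_CUBIC))
h=max(map(len,im)); im=[cv2.copyMakeBorder(i,0,h-len(i),0,0,0) for i in im]
cv2.imwrite("pics/look2.png",np.vstack([im[0]*0+np.hstack([im[0]])][:0]+[np.hstack(im[:2])]))
cv2.imwrite("pics/wrist2.png",cv2.imread("pics/x") if 0 else np.load("wrist2.npz")["color"][:,:,::-1])
T=np.load("top.npz");hsv=cv2.cvtColor(T["color"],cv2.COLOR_RGB2HSV)
m=cv2.inRange(hsv,(45,120,40),(75,255,255));k=cv2.convexHull(max(cv2.findContours(m,0,2)[0],key=cv2.contourArea))
P=np.array([plane(T,*q[0],.09)[:2] for q in k]);print("green x",P[:,0].min(),P[:,0].max(),"y",P[:,1].min(),P[:,1].max(),P[P[:,1].argmax()],P[P[:,0].argmin()])
E
```

```text
t: 5.5
ee_pos: [0.4262, -0.1201, 0.2397]
ee_rot: [0.757, 0.654, -0.0, 0.001]
contact_force: [0.2, 1.0, 0.8]
gripper_width: 0.995
gripper_force: 0.0
green x 0.3804004004270685 0.558481348795107 y -0.25120606705432075 -0.08977639567920735 [ 0.44984702 -0.0897764 ] [ 0.3804004  -0.15838092]
```

View pics/look2.png

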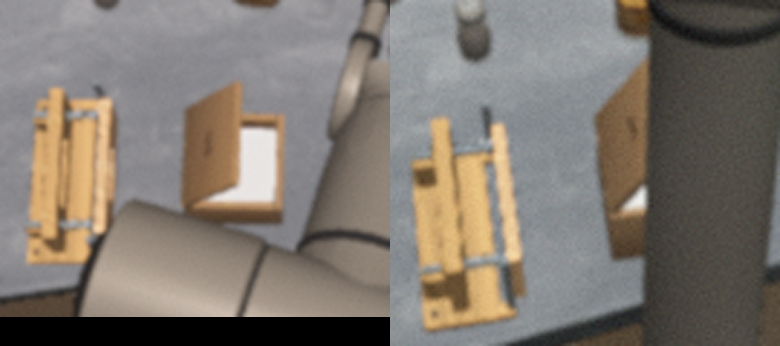

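View pics/wrist2.png

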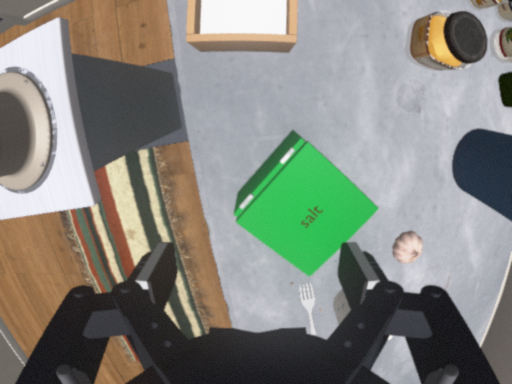

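The lid stopped partway, at about 1 rad, and stays there. The box itself has not moved. I'll go back over it and press the lid down from behind and above.

```bash
python3 -m crank '[[[0.02,0.27,0.05,0,0,0,85],[0.02,0.27,0.05,0,0,0,85],[0.02,0.27,0.05,0,0,0,85],[0.02,0.27,0,0,0,0,85],[0,0.27,0,0,0,0,85],[0,0.27,0,0,0,0,85],[0,0,-0.15,0,0,0,85],[0,0,-0.15,0,0,0,85],[0,0,-0.1,0,0,0,85],[0,0,0,0,0,0,85]]]'
python3 -m crank '[[[-0.01,-0.067,-0.03,0,0,0,85],[-0.01,-0.067,-0.03,0,0,0,85],[-0.01,-0.067,-0.05,0,0,0,85],[-0.01,-0.067,-0.07,0,0,0,85],[-0.01,-0.067,-0.07,0,0,0,85],[-0.01,-0.067,-0.07,0,0,0,85],[-0.01,-0.067,-0.07,0,0,0,85],[0,0,0,0,0,0,85]]]'
```

```text
t: 6.65
ee_pos: [0.436, 0.1281, 0.2007]
ee_rot: [0.754, 0.656, -0.002, -0.001]
contact_force: [1.2, 0.2, 0.6]
gripper_width: 0.996
gripper_force: 0.0
t: 7.45
ee_pos: [0.4276, 0.0538, 0.1434]
ee_rot: [0.756, 0.654, -0.0, 0.001]
contact_force: [1.4, -2.9, 1.9]
gripper_width: 0.992
gripper_force: 1.5
```

```bash
python3 -m crank '[[[0,-0.03,-0.05,0,0,0,85],[0,-0.03,-0.05,0,0,0,85],[0,-0.03,-0.05,0,0,0,85],[0,0,-0.05,0,0,0,85],[0,0,0,0,0,0,85]]]'
python3 -m crank '[[[0,0,-0.03,0,0,0,85],[0,0,-0.03,0,0,0,85],[0,0,0,0,0,0,85]]]'
```

```text
t: 7.95
ee_pos: [0.427, 0.0426, 0.1129]
ee_rot: [0.756, 0.655, -0.0, -0.001]
contact_force: [0.2, -1.1, 0.9]
gripper_width: 0.993
gripper_force: 0.9
t: 8.25
ee_pos: [0.4274, 0.043, 0.1044]
ee_rot: [0.755, 0.655, -0.0, -0.0]
contact_force: [0.9, -1.9, -0.0]
gripper_width: 0.992
gripper_force: 0.8
```

```bash
python3 -m crank '[[[0,0,-0.02,0,0,0,85],[0,0,-0.02,0,0,0,85],[0,0,-0.02,0,0,0,85],[0,0,0,0,0,0,85]]]'
python3 - <<'E'
from workcell import ctrl
print([ctrl.get_obs()[k] for k in("contact_force","ee_pos")])
E
```

```text
t: 8.65
ee_pos: [0.4275, 0.0429, 0.0955]
ee_rot: [0.755, 0.655, -0.0, -0.0]
contact_force: [0.3, -1.7, 0.0]
gripper_width: 0.994
gripper_force: 0.8
[array([ 0.28658205, -1.73313467,  0.03921717]), array([0.42745237, 0.04288749, 0.0954933 ])]
```

```bash
python3 -m crank '[[[0,0,-0.02,0,0,0,85],[0,0,-0.02,0,0,0,85],[0,0,0,0,0,0,85]]]'
python3 -m crank '[[[0,0,-0.015,0,0,0,85],[0,0,0,0,0,0,85]]]'
python3 - <<'E'
from workcell import ctrl
import cv2
f=ctrl.grab_frame("wrist");cv2.imwrite("pics/wrist3.png",f["color"][:,:,::-1]);print(ctrl.get_obs()["contact_force"])
E
```

```text
t: 8.95
ee_pos: [0.4274, 0.0428, 0.0895]
ee_rot: [0.755, 0.655, -0.0, -0.0]
contact_force: [-0.7, -2.0, -0.9]
gripper_width: 0.995
gripper_force: 0.8
t: 9.15
ee_pos: [0.4275, 0.0428, 0.0874]
ee_rot: [0.755, 0.655, -0.0, -0.0]
contact_force: [0.6, -1.7, -0.2]
gripper_width: 0.991
gripper_force: 0.8
[ 0.3276832  -1.77862304 -0.56495118]
```

View pics/wrist3.png

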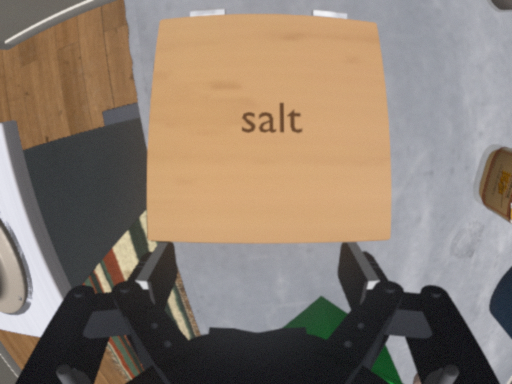

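The wrist view shows the lid panel in front of the fingers, with its edge leaning on them at row ~240. So the fingers slipped past the edge and the lid isn't shut. I'll back out towards the front, go over the top and press nearer the hinge.

```bash
python3 -m crank '[[[0,-0.05,0.1,0,0,0,85],[0,-0.1,0.05,0,0,0,85],[0,-0.15,0,0,0,0,85],[0,-0.15,0.1,0,0,0,85],[0,0,0.27,0,0,0,85],[0,0,0.27,0,0,0,85],[0,0,0.27,0,0,0,85],[0,0,0.1,0,0,0,85],[0,0,0,0,0,0,85]]]'
python3 - <<'E'
from workcell import ctrl
from h import *
im=[]
for n in("top","wrist"):
    f=ctrl.grab_frame(n); c=f["color"][170:270,195:305] if n=="top" else f["color"]
    im.append(cv2.resize(c[:,:,::-1],(400,364),interpolation=cv2.INTER_CUBIC))
cv2.imwrite("pics/look4.png",np.hstack(im))
E
```

```text
t: 10.1
ee_pos: [0.4288, -0.0246, 0.2639]
ee_rot: [0.755, 0.655, 0.002, 0.002]
contact_force: [-0.0, -0.3, -0.5]
gripper_width: 0.994
gripper_force: 0.0
```

View pics/look4.png

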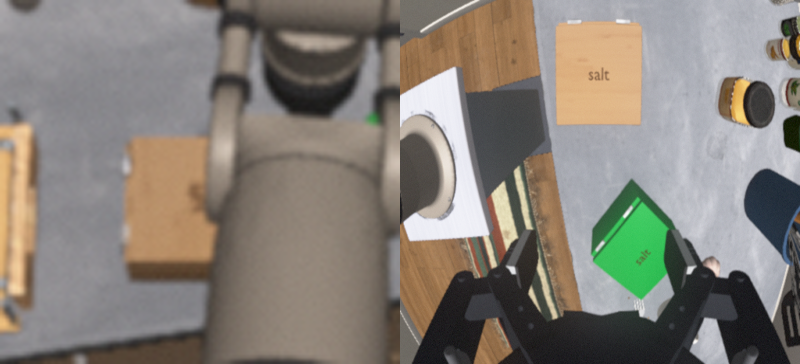

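The lid now appears flat and shut: in the wrist half it spans (556,22)–(640,125). I'll check its size against 124 x 127 mm, and its pose, by casting fisheye rays.

```bash
cat >> h.py <<'E'
def fish(f,u,v,z):
    a=np.array([(u-f["cx"])/f["fx"],(v-f["cy"])/f["fy"]]);r=np.hypot(*a)
    d=f["R"].T@np.r_[a/r*np.sin(r),np.cos(r)]; c=-f["R"].T@f["t"]; return c+d*(z-c[2])/d[2]
E
python3 - <<'E'
from workcell import ctrl
from h import *
f=ctrl.grab_frame("wrist");hsv=cv2.cvtColor(f["color"],cv2.COLOR_RGB2HSV)
m=cv2.inRange(hsv,(8,60,120),(22,200,255)); m[:, :170]=0;m[:,320:]=0;m[150:]=0
k=max(cv2.findContours(cv2.morphologyEx(m,3,np.ones((7,7))),0,1)[0],key=cv2.contourArea)
print(cv2.boundingRect(k),cv2.contourArea(k))
for z in(.093,):
    P=np.array([fish(f,*q[0],z)[:2] for q in k],np.float32); (c,s,a)=cv2.minAreaRect(P);print(z,c,s,a);print(cv2.boxPoints((c,s,a)).round(4))
E
```

```text
(200, 22, 111, 110) 11654.0
0.093 (0.43788671493530273, 0.07581977546215057) (0.12416873872280121, 0.12250592559576035) 81.82537078857422
[[0.3684 0.0231]
 [0.4897 0.0057]
 [0.5073 0.1286]
 [0.3861 0.146 ]]
```

The footprint is 124.2 x 122.5 mm at z = 93 mm, so the lid is shut. The box yaw is 8.2°, which is square to the fixture. Its centre is (0.4385, 0.081), and its front wall centre about (0.430, 0.022). Next I'll tilt the tool 24° so the fingers clear the lid's overhang, narrow the fingers and descend in front of the wall.

```bash
python3 -m crank '[[[-0.01,0,0,0.044,-0.0062,0,55],[-0.01,0,0,0.044,-0.0062,0,55],[-0.01,0,0,0.044,-0.0062,0,55],[0,0,-0.27,0,0,0,55],[0,0,-0.27,0,0,0,55],[0,0,-0.27,0,0,0,55],[0,0,-0.27,0,0,0,55],[0,0,-0.2,0,0,0,55],[0,0,-0.15,0,0,0,55],[0,0,-0.12,0,0,0,55],[0,0,0,0,0,0,55],[0,0,0,0,0,0,55]]]'
```

```text
t: 11.45
ee_pos: [0.4224, -0.0242, 0.0287]
ee_rot: [0.739, 0.641, 0.156, -0.138]
contact_force: [0.2, 0.0, 0.1]
gripper_width: 0.643
gripper_force: 0.0
```

```bash
python3 -m crank '[[[0.004,0.033,0,0,0,0,55],[0.004,0.033,0,0,0,0,55],[0.004,0.033,0,0,0,0,55],[0.004,0.033,0,0,0,0,55],[0.004,0.033,0,0,0,0,55],[0.004,0.033,0,0,0,0,55],[0.004,0.033,0,0,0,0,55],[0,0,0,0,0,0,55]]]'
python3 -m crank '[[[0.004,0.033,0,0,0,0,55],[0.004,0.033,0,0,0,0,55],[0.004,0.033,0,0,0,0,55],[0.004,0.033,0,0,0,0,55]]]'
```

```text
t: 12.25
ee_pos: [0.4271, 0.0106, 0.0291]
ee_rot: [0.739, 0.641, 0.157, -0.137]
contact_force: [-0.5, -0.3, 0.4]
gripper_width: 0.645
gripper_force: 0.0
t: 12.65
ee_pos: [0.43, 0.0296, 0.0291]
ee_rot: [0.739, 0.641, 0.157, -0.136]
contact_force: [0.1, -4.1, 1.3]
gripper_width: 0.647
gripper_force: 1.8
```

```bash
python3 -m crank '[[[0.004,0.033,0,0,0,0,55],[0.004,0.033,0,0,0,0,55],[0.004,0.033,0,0,0,0,55],[0.004,0.033,0,0,0,0,55],[0.004,0.033,0,0,0,0,55],[0.004,0.033,0,0,0,0,55],[0.004,0.033,0,0,0,0,55],[0.004,0.033,0,0,0,0,55],[0.004,0.033,0,0,0,0,55],[0.004,0.033,0,0,0,0,55],[0.004,0.033,0,0,0,0,55],[0,0,0,0,0,0,55]]]'
python3 - <<'E'
from workcell import ctrl
from h import *
im=[]
for n in("top","side"):
    f=ctrl.grab_frame(n);np.savez(f"{n}5.npz",**f); c=f["color"][185:265,165:265] if n=="top" else f["color"][190:290,150:275]
    im.append(cv2.resize(c[:,:,::-1],(400,320),interpolation=cv2.INTER_CUBIC))
cv2.imwrite("pics/look5.png",np.hstack(im)); print(ctrl.get_obs()["contact_force"])
E
```

```text
t: 13.85
ee_pos: [0.436, 0.0851, 0.0292]
ee_rot: [0.739, 0.641, 0.157, -0.137]
contact_force: [-0.7, -0.5, -0.1]
gripper_width: 0.643
gripper_force: 0.0
[0.27500426 0.84538328 0.92049522]
```

View pics/look5.png

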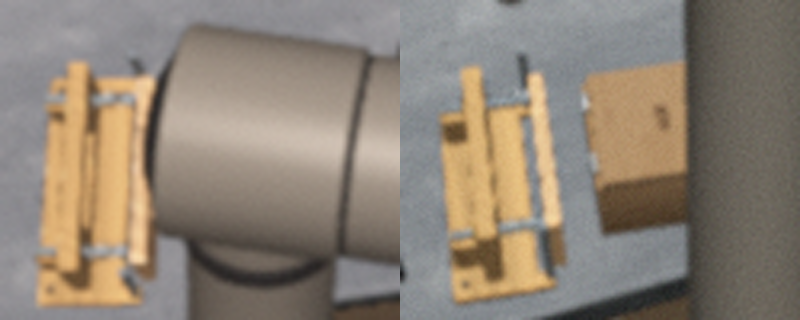

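Side crop: the lid's back edge runs (585,77)–(597,178), clear of the pad and parallel to it. The box's bottom back corner is at (604,235). I'll compute the remaining gap.

Run:
```python
from h import *
S=dict(np.load("side5.npz"))
s=lambda x,y:(150+(x-400+.5)/3.2-.5,190+(y+.5)/3.2-.5)
a,b,c=plane(S,*s(585,77),.091)[:2],plane(S,*s(597,178),.091)[:2],plane(S,*s(604,235),0)[:2]
p=np.array([.139,.990]);q=np.array([-.990,.139]);pc=np.array([.4555,.2355])
for n,x in zip("fnb",(a,b,c)): print(n,x.round(4),"along",((x-pc)@p).round(4),"across",((x-pc)@q).round(4))
d=b-a;print(np.hypot(*d),np.degrees(np.arctan2(-d[1],d[0])))
```

```text
f [0.5112 0.187 ] along -0.0403 across -0.0619
n [0.3985 0.2066] along -0.0365 across 0.0524
b [0.3944 0.2062] along -0.0375 across 0.0564
0.11443380449059667 -170.09898409529941
```

```bash
python3 -m crank '[[[0.005,0.033,0,0,0,0,55],[0.005,0.033,0,0,0,0,55],[0.005,0.033,0,0,0,0,55],[0.005,0.033,0,0,0,0,55],[0.005,0.033,0,0,0,0,55],[0.002,0.013,0,0,0,0,55]]]'
for i in 1; do python3 -m crank '[[[0.002,0.0133,0,0,0,0,55],[0.002,0.0133,0,0,0,0,55]]]'; python3 -m crank '[[[0.002,0.0133,0,0,0,0,55],[0.002,0.0133,0,0,0,0,55]]]';done
```

```text
t: 14.55
ee_pos: [0.4403, 0.1114, 0.0291]
ee_rot: [0.739, 0.641, 0.157, -0.137]
contact_force: [0.3, -3.1, 0.2]
gripper_width: 0.644
gripper_force: 1.7
t: 14.75
ee_pos: [0.4409, 0.115, 0.0291]
ee_rot: [0.739, 0.641, 0.157, -0.136]
contact_force: [0.4, -3.6, 0.7]
gripper_width: 0.64
gripper_force: 1.7
t: 14.95
ee_pos: [0.4415, 0.1189, 0.0291]
ee_rot: [0.739, 0.641, 0.157, -0.136]
contact_force: [0.3, -3.8, 0.4]
gripper_width: 0.647
gripper_force: 1.7
```

```bash
python3 -m crank '[[[0.002,0.0133,0,0,0,0,55],[0.002,0.0133,0,0,0,0,55]]]'; python3 -m crank '[[[0.002,0.0133,0,0,0,0,55]]]';python3 -m crank '[[[0.002,0.0133,0,0,0,0,55]]]';python3 -m crank '[[[0.002,0.0133,0,0,0,0,55]]]'
```

```text
t: 15.15
ee_pos: [0.4421, 0.1227, 0.0291]
ee_rot: [0.739, 0.641, 0.157, -0.136]
contact_force: [-2.0, -6.6, 1.7]
gripper_width: 0.643
gripper_force: 3.4
t: 15.25
ee_pos: [0.4423, 0.1246, 0.0291]
ee_rot: [0.739, 0.641, 0.157, -0.136]
contact_force: [-2.2, -7.3, 2.2]
gripper_width: 0.645
gripper_force: 4.3
t: 15.35
ee_pos: [0.4426, 0.1264, 0.0291]
ee_rot: [0.739, 0.641, 0.156, -0.136]
contact_force: [-3.9, -10.2, 4.1]
gripper_width: 0.643
gripper_force: 5.3
t: 15.45
ee_pos: [0.4428, 0.1281, 0.029]
ee_rot: [0.739, 0.641, 0.156, -0.136]
contact_force: [-4.3, -12.2, 4.5]
gripper_width: 0.641
gripper_force: 6.2
```

The pad is being pressed: the force rises about 1.6 N per 2 mm past sliding friction. My ten pictures are used, so I'll measure the pad's shift numerically by optical flow on its protruding ends, with the fixed board as reference.

```bash
cat > flow.py <<'E'
from workcell import ctrl
from h import *
p=np.array([.139,.990]);q=np.array([-.990,.139])
t=lambda x,y:(165+(x+.5)/7-.5,190+(y+.5)/7-.5)
s=lambda x,y:(155+(x+.5)/5.4-.5,180+(y+.5)/5.4-.5)
C={"top":(t,{"pf1":(255,105),"pf2":(240,100),"pf3":(272,100),"pn1":(242,424),"pn2":(255,428),"pn3":(228,425),"bf":(137,75),"bn":(120,440)}),
"side":(s,{"pf1":(202,180),"pf2":(190,178),"pf3":(213,178),"pn1":(232,437),"pn2":(245,437),"pn3":(218,437),"bf":(94,170),"bn":(122,458)})}
for n,(g,d) in C.items():
    f0=dict(np.load(n+".npz"));f=ctrl.grab_frame(n)
    A=cv2.cvtColor(f0["color"],7);B=cv2.cvtColor(f["color"],7)
    P=np.float32([g(*x) for x in d.values()]).reshape(-1,1,2)
    Q,st,er=cv2.calcOpticalFlowPyrLK(A,B,P,None,winSize=(9,9),maxLevel=1)
    for k,a,b,o,e in zip(d,P[:,0],Q[:,0],st,er):
        z=.078 if k[0]=="p" else .1
        w=(plane(f,*b,z)-plane(f0,*a,z))[:2]*1e3
        print(n,k,"mm along",(w@p).round(1),"across",(w@q).round(1),"err",e.round(1))
o=ctrl.get_obs();print(o["ee_pos"].round(4),o["contact_force"].round(1))
E
python3 flow.py
```

```text
top pf1 mm along -85.8 across 52.6 err [24.1]
top pf2 mm along -23.2 across 46.9 err [23.8]
top pf3 mm along -14.3 across 66.8 err [29.6]
top pn1 mm along 49.7 across -33.8 err [31.8]
top pn2 mm along 48.4 across -40.9 err [32.8]
top pn3 mm along -3.3 across -53.4 err [24.7]
top bf mm along -0.1 across -0.2 err [2.2]
top bn mm along -0.1 across 0.1 err [1.8]
side pf1 mm along 8.8 across -0.1 err [19.5]
side pf2 mm along 6.5 across -0.9 err [22.5]
side pf3 mm along 6.9 across 1.7 err [10.7]
side pn1 mm along 6.0 across -3.0 err [29.9]
side pn2 mm along 6.2 across -3.4 err [45.8]
side pn3 mm along 4.5 across -2.5 err [18.]
side bf mm along 0.6 across 1.2 err [5.]
side bn mm along -0.1 across -0.7 err [3.5]
[0.4429 0.1283 0.0291] [-3.4 -8.6  3.1]
```

```bash
python3 -m crank '[[[0,0.0133,0,0,0,0,55]]]'; python3 -m crank '[[[0,0.0133,0,0,0,0,55]]]';python3 -m crank '[[[0,0,0,0,0,0,55],[0,0,0,0,0,0,55]]]'
cat > tm.py <<'E'
# template match of the pad's far end (side view), and the near end, against the first picture
from workcell import ctrl
from h import *
p=np.array([.139,.990])
f0=dict(np.load("side.npz"))
A=cv2.cvtColor(f0["color"],7)
for _ in range(2):
  f=ctrl.grab_frame("side");B=cv2.cvtColor(f["color"],7)
  for n,(x0,x1,y0,y1),z in(("far",(188,198,210,222),.078),("farlong",(188,199,210,230),.078),("near",(191,202,250,266),.078),("boardfar",(167,178,208,222),.1),("boardnear",(172,184,252,270),.1)):
    K=4;up=lambda i:cv2.resize(i,None,fx=K,fy=K,interpolation=cv2.INTER_CUBIC)
    m=9;r=cv2.matchTemplate(up(B[y0-m:y1+m,x0-m:x1+m]),up(A[y0:y1,x0:x1]),cv2.TM_CCOEFF_NORMED)
    _,v,_,l=cv2.minMaxLoc(r);du,dv=l[0]/K-m,l[1]/K-m
    c=((x0+x1)/2,(y0+y1)/2);w=(plane(f,c[0]+du,c[1]+dv,z)-plane(f,*c,z))[:2]*1e3
    print(n,"px",du,dv,"along",(w@p).round(1),"across",round(-.99*w[0]+.139*w[1],1),"score",round(v,2))
o=ctrl.get_obs();print(o["ee_pos"].round(4),o["contact_force"].round(1))
E
python3 tm.py
```

```text
t: 15.65
ee_pos: [0.443, 0.1298, 0.029]
ee_rot: [0.739, 0.641, 0.156, -0.136]
contact_force: [-4.2, -13.2, 4.5]
gripper_width: 0.646
gripper_force: 6.7
t: 15.75
ee_pos: [0.4433, 0.1315, 0.029]
ee_rot: [0.739, 0.641, 0.156, -0.135]
contact_force: [-3.4, -14.4, 4.1]
gripper_width: 0.643
gripper_force: 7.4
t: 15.95
ee_pos: [0.4433, 0.1317, 0.0291]
ee_rot: [0.739, 0.641, 0.157, -0.135]
contact_force: [-2.6, -11.0, 3.6]
gripper_width: 0.645
gripper_force: 5.9
far px -4.0 1.5 along 12.5 across 3.5 score 0.8
farlong px -4.0 0.75 along 12.1 across 0.6 score 0.76
near px -4.25 -0.25 along 11.7 across -3.0 score 0.6
boardfar px 0.0 0.0 along 0.0 across 0.0 score 0.99
boardnear px 0.0 0.0 along 0.0 across 0.0 score 0.99
far px -4.0 1.5 along 12.5 across 3.5 score 0.8
farlong px -4.0 0.75 along 12.1 across 0.6 score 0.76
near px -4.25 -0.25 along 11.7 across -3.0 score 0.61
boardfar px 0.0 0.0 along 0.0 across 0.0 score 0.99
boardnear px 0.0 0.0 along 0.0 across 0.0 score 0.99
[0.4433 0.1318 0.0291] [ -2.2 -12.4   3.2]
```

Template match gives 12.1–12.5 mm and the force fit gives about 12.1 mm, against 12.5 mm wanted. I'll add 0.4 mm, let it settle, check and hand in.

```bash
python3 -m crank '[[[0,0.003,0,0,0,0,55],[0,0,0,0,0,0,55],[0,0,0,0,0,0,55],[0,0,0,0,0,0,55],[0,0,0,0,0,0,55]]]'; python3 tm.py | tail -6
python3 - <<'E'
# box check in the side view: wood lid contour of visible part, centre across from near/far lid edges
from workcell import ctrl
from h import *
f=ctrl.grab_frame("side");hsv=cv2.cvtColor(f["color"],cv2.COLOR_RGB2HSV)
m=cv2.inRange(hsv,(8,60,60),(22,200,255))
for u in (208,212,216,220,224):
    r=np.where(m[195:285,u])[0]+195
    if len(r): print(u,r.min(),r.max(),"far-edge across mm",((plane(f,u,r.min()-.5,.093)[:2]-[.4555,.2355])@[-.990,.139]*1e3).round(1),"near-bottom across",((plane(f,u,r.max()+.5,0)[:2]-[.4555,.2355])@[-.990,.139]*1e3).round(1))
E
```

```text
t: 16.55
ee_pos: [0.4433, 0.1319, 0.029]
ee_rot: [0.739, 0.641, 0.156, -0.135]
contact_force: [-3.7, -12.9, 5.0]
gripper_width: 0.647
gripper_force: 6.8
far px -4.0 1.75 along 12.6 across 4.4 score 0.82
farlong px -4.0 1.0 along 12.2 across 1.6 score 0.76
near px -4.25 0.0 along 11.8 across -2.2 score 0.59
boardfar px 0.0 0.0 along 0.0 across 0.0 score 0.99
boardnear px 0.0 0.0 along 0.0 across 0.0 score 0.99
[0.4434 0.1319 0.0291] [ -4.4 -13.8   4.1]
208 214 263 far-edge across mm -60.9 near-bottom across 54.8
212 213 262 far-edge across mm -62.5 near-bottom across 53.6
216 212 261 far-edge across mm -64.1 near-bottom across 52.3
220 212 261 far-edge across mm -61.9 near-bottom across 54.5
224 211 260 far-edge across mm -63.5 near-bottom across 53.2
```

```bash
python3 -c "
from workcell import ctrl
print(ctrl.close_job())"
```

```text
the job is handed in; nothing more can be done
None
```

The lid is shut and the box is held square and within about 5 mm of centre against the pad, pressed back about 12.3 mm of the 12.5 mm wanted with a steady push of about 13 N; the job was handed in at 16.9 s.

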